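Set the recipe stand's support leg to its length mark and lock it

TASK

The recipe stand lies face down with its leg strapped in by a brass hasp. Swing the hasp right off, clear of the leg's track, draw the sprung leg out until its yellow pointer is level with the red mark on the scale, and, holding it there, squeeze the red cam lever fully closed against the black thumb rest; do not close the lever anywhere but at the mark, and leave the other things alone. Finish still holding: keep the closed lever and the thumb rest pinched together in the gripper with the leg at the mark, and do not let go.

Things in the scene. Friction and masses are not known exactly. Their poses are not given: they have to be found in the camera images.
- stand: wooden recipe stand lying face down, board 320 x 150 mm, top 16 mm high, with a 46 mm high ledge at one end; it does not move. Origin: on the worktop under the leg's track. x axis: the way the leg draws out (away from the ledge); z up; the hasp's pivot is on the +y side, scale and lever on the -y side. All heights in these notes are above the worktop.
- hasp (a joint): brass swing hasp on an upright pivot at stand (23, 60) mm; 0 = across the track, blocking a steel stud on the leg; grows counter-clockwise seen from above, 1.57 = parallel to the track, stop at 1.9; swung off means beyond 1.3. Bar 14 mm wide, 30 to 36 mm high. Light friction (1.2 N at the knob), stays where left.
- hasp_knob (a point): middle of the hasp's upright round brass knob: 16 mm diameter, from 36 to 64 mm high, 50 mm from the pivot (at stand (23, 10) mm when the hasp reads 0). This point is 52 mm high.
- leg_slide (a joint): how far the steel leg is drawn out along stand x, m: 0 = pushed home, stop at 0.1. A spring pulls it home with 3 to 5 N (plus 1 N friction); the closed lever clamps it by friction. The leg is at its mark when this equals mark.
- leg: steel leg with a black hand grip. Origin: stand (-50 mm + leg, 0), at worktop height; axes as the stand. Upright cross bar to push on: 98 mm wide in y, 8 thick, back face at x = 20 mm, 42 to 74 high. Behind it an upright thumb rest: x -14 to 18, y 6 to 12 mm (outer face 12), 42 to 75 high. The block below is 42 mm high at the top.
- grip_centre (a point): point in the grip at x = 6, y = 0, 60 mm high: midway between thumb rest and closed lever, 14 mm behind the cross bar's back face. Two fingers coming down behind the cross bar, either side of rest and lever, can push the leg out by the bar; shutting them then squeezes lever and rest together.
- lever_hinge (a joint): red cam lever on the leg's grip, upright pivot at leg (-42, -34) mm; 0 = closed, grows as it swings out to -y, stop at 0.38 (fully open; starts near there). Closing it takes a firm squeeze (20 to 40 N grip) as its cam bites the rail, which may shift the leg up to 3 mm; it stays where left. Fully closed means under about 0.06.
- lever: the red finger plate of the lever, upright, 27 mm long, 6 mm thick, 44 to 76 mm high. Closed it lies parallel to the thumb rest at leg x -14 to +13, outer face y = -12 mm, so lever and rest together are then 24 mm thick; fully open its tip reaches y = -34 mm. Origin on the lever's pivot at worktop height.
- lever_tip (a point): front end of the red plate, 60 mm high.
- pointer (a point): outer tip of the yellow pointer, a 2 mm wide strip that sticks out of the grip to -y, 31 mm high, at leg (-16, -48) mm.
- mark_line (a point): white line on top of the red index clip (8 x 12 x 12 mm) on the white scale strip, 31 mm high; axes as the stand. The pointer is at the mark when both have the same x along the stand, within 6 mm.
- mark (a joint): where the red clip stands along the scale, m, on the same count as leg_slide; stiff, leave it.
- mug: speckled cream mug, 83 x 120 x 96 mm, origin under its middle; leave alone
- apple: green apple, 75 mm; origin at its underside; leave alone
- glass: clear tumbler, 80 x 92 mm, origin under its middle; leave alone
- lemon: yellow lemon, 77 x 52 x 53 mm; origin at its underside; leave alone
- keys: bunch of keys with a yellow tag, 80 x 115 x 8 mm; leave alone

How it is judged:
By the outcome, as a careful person would: the job done as asked, in the order asked, and still so for the second after the job is handed in, while the arm keeps its last pose, push and grip.
It also fails if it takes over 45 s, if anything falls off the work surface, if the arm or the gripper's body presses on something with over 40 N, if the wrist force passes 120 N, or if a joint passes its speed limit or range.

ROBOT

A 6-joint arm with a two-finger parallel gripper is mounted at the origin on a cart in front of the work surface, level with it; the furniture and walls round the work are solid. World frame = base frame: x ahead of the robot, y to its left, z up, the work surface at z = 0. Lengths are in m, angles in degrees, forces in N, time in s.
With the tool pointing down it reaches from about 0.35 to 0.875 m from the base axis. Payload 4.2 kg.
Tool frame: the origin (TCP) lies on the front face of the gripper's body, between the roots of the fingers; the fingertips stand 70 mm ahead of it and the grasp point (between the pads) lies 51 mm ahead of it; x points along the fingers, y is the direction in which the jaws open and shut, and the axes are right-handed (so a half turn about x gives the same grasp; the last joint's range is limited). The gripper opens to 87 mm and grips with 3 to 60 N. Pads are 19 mm wide; open, the fingers measure 117 mm over their backs; the gripper's body (75 mm by 190 mm) begins 51 mm behind the grasp point.
Start: joints at [-49.355, 22.042, 0.453, 0, -68.411, -14.817], TCP at [0.272, -0.563, 0.292] pointing down, gripper open.
Joint ranges: [-179.83, 179.83], [-69.29, 118.12], [-61.27, 80.66], [-181.25, 117.63], [-171.15, -9.14], [-177.46, 177.46]. Speed limits (degrees/s): [159.86, 159.86, 180, 180, 180, 180].

INTERFACE

Orientations are given as a 3x3 rotation matrix whose columns are the frame's x, y, z axes.
In Python, from station import r, viewer, spotter gives the robot as it stands.
- The arm moves only by the tool move_arm, never from a script. Its argument "series" is a list that holds one entry, the list of rows, each a list of 7 numbers: the turn, a rotation vector about the world's x, y, z scaled (see below), then the shift along the world's x, y, z scaled (see below), then the opening, from 0 (shut) to 1 (fully open). A call has 1 to 20 rows; each row shifts and turns the pose as measured when the row begins; what a row does not reach is not made up. The controller multiplies each number of a shift by 60 mm and each number of a turn by 8 degrees. A row lasts 1/8 s, in which the tool goes at most 62.5 mm and 10.7 degrees, less where a joint would pass 70% of its speed; a pose out of reach is approached as far as the arm can. A call with a number of a shift or a turn outside -1 to 1 is refused whole. A call with a gripper value outside its range is refused whole. The fingers move at their own pace and stop on an object; the grip force is fixed at half the most. Time passes only in rows, so rows that do not move let the fingers close. It gives the time, the measured TCP pose, the force and the opening at its end, in the units of the state.
- r.sense(): the state, without advancing time (a new reading comes with each control period).
- viewer.capture(name): name is "scene" or "top" or "wrist"; returns (picture, depth): 420x560x3 uint8, red, green, blue; 420x560 float32, m along the optical axis (not along the pixel's ray), 0 where there is no reading.
- viewer.camera_params(name): a dict with "mtx" (3x3 intrinsics, pixels), "pose" (4x4, takes a point from camera to world coordinates). Camera axes: x right, y down, z forward; pixel columns grow to the right and rows downward; lengths in m; the calibration is good to about 2 mm. A picture is of the moment at which its call begins: read the wrist's pose just before it. camera_params takes no time and is no camera call; for the wrist camera it gives the pose at the moment of the call.
- r.finish_job(): hands the job in, once; it reports no verdict.
Trained networks look in the newest picture that a camera, given by its name, has taken for a name from the list of things; names that differ only in an ending like _2 or _b are one class to them, and where a whole thing is asked for, a point or a joint stands for the part that bears it (a point fixed in the world has none). Each returns a list of dicts, best first, with "conf" (0 to 1); they miss things now and then, are a little off and sometimes report something else, mostly with a low value. They report only what shows in the picture. A call takes as long as a camera call.
- spotter.find_in(camera, name): "centre" ([column, row] in pixels, amid what is visible of it).
- spotter.trace(camera, name): "mask" (420x560 bool, what is visible of it) and "centre" ([column, row] in pixels, amid what is visible of it).
The state is a dict: "time_s": time; "joints": joint angles; "joint_velocities": joint speeds; "effort": joint torques, N m; "tcp_pos": TCP position; "ee_rot": TCP orientation; "wrist_force": force on the tool from outside, world axes, zero at the start; "moment": the same for the moment, N m; "gripper_width": opening from 0.0 (shut) to 1.0 (fully open).
Only numpy, scipy, OpenCV 4.12 (cv2) and the standard library are available. Lean on these libraries where they do the work, as an engineer would, in place of code of your own. Each camera call takes 0.05 s, during which the arm holds its last target.

## Working session

There is one attempt and no reset: what is moved stays moved. The work goes in short steps, Python scripts to look and compute and a tool call to move; the robot and the scene stay as the last step left them, time stands still between calls to the robot, and variables do not carry over. Pictures are saved under pics/ and viewed, and the job is handed in when it is done.

Besides the shell and the picture viewer there is one more tool, called after "Request:" by a JSON object that holds its "name" and its "arguments". move_arm: Moves the arm, as the interface text tells. Its arguments: {"type":"object","properties":{"series":{"type":"array","items":{"type":"array","items":{"type":"array","items":{"type":"number","minimum":-1,"maximum":1}}}}},"required":["series"]}

```bash
ls; mkdir -p pics; cat > h.py <<'E'
import numpy as np, cv2
from station import r, viewer, spotter
def cap(n,name):
    p,d=viewer.capture(n); c=viewer.camera_params(n)
    cv2.imwrite(f'pics/{name}.png',cv2.cvtColor(p,cv2.COLOR_RGB2BGR)); np.savez(f'pics/{name}.npz',p=p,d=d,K=c['mtx'],T=c['pose'])
    return p,d,np.array(c['mtx']),np.array(c['pose'])
def pt(u,v,d,K,T,z=None):
    ray=np.array([(u-K[0,2])/K[0,0],(v-K[1,2])/K[1,1],1.])
    if z is None:
        pp=ray*d
        return T[:3,:3]@pp+T[:3,3]
    rw=T[:3,:3]@ray; o=T[:3,3]
    return o+rw*(z-o[2])/rw[2]
E
python3 - <<'E'
from h import *
print(r.sense())
for n in ['scene','top','wrist']:
    p,d,K,T=cap(n,n+'0'); print(n,K,T)
E
```

```text
pics
{'time_s': 0.0, 'joints': array([-4.93556960e+01,  2.20907424e+01,  3.79025617e-01, -2.95228785e-02,
       -6.84105403e+01, -1.48180132e+01]), 'joint_velocities': array([-0.09811041,  0.05968122, -0.03830819,  0.05733879,  0.08647953,
       -0.00533533]), 'effort': array([ 8.76467620e-04, -3.90661776e+01,  1.87407678e+01,  4.21988860e+00,
        1.10433871e-02, -1.80424095e-04]), 'tcp_pos': array([ 0.27211712, -0.56214633,  0.2911531 ]), 'ee_rot': array([[-1.02629311e-03, -4.35471926e-01,  9.00201726e-01],
       [ 1.93109522e-03,  9.00199659e-01,  4.35473128e-01],
       [-9.99997609e-01,  2.18529833e-03, -8.29309534e-05]]), 'wrist_force': array([-0.32910648, -0.06136515, -0.21115106]), 'moment': array([-0.02342236, -0.10519957,  0.04512718]), 'gripper_width': 0.9993818143513556}
scene [[437.03536645   0.         274.61021352]
 [  0.         437.03536645 209.35377059]
 [  0.           0.           1.        ]] [[-0.82557739 -0.41540582  0.38191619 -0.12827832]
 [-0.56407328  0.58881449 -0.57889449  0.85927934]
 [ 0.01559836 -0.69335092 -0.72043125  1.15947779]
 [ 0.          0.          0.          1.        ]]
top [[440.77465073   0.         280.53612264]
 [  0.         440.77465073 209.34306362]
 [  0.           0.           1.        ]] [[ 0.01881108 -0.99251652  0.12065277  0.31303124]
 [-0.99966678 -0.02080423 -0.01528125 -0.02228929]
 [ 0.01767698 -0.12032511 -0.99257715  1.27144471]
 [ 0.          0.          0.          1.        ]]
wrist [[364.94321341   0.         280.13146894]
 [  0.         364.94321341 209.8255879 ]
 [  0.           0.           1.        ]] [[-0.43545193  0.86818031  0.23800119  0.20691904]
 [ 0.90021023  0.41943392  0.11703308 -0.59318175]
 [ 0.00178004  0.26521338 -0.9641881   0.38307504]
 [ 0.          0.          0.          1.        ]]
```

View pics/top0.png

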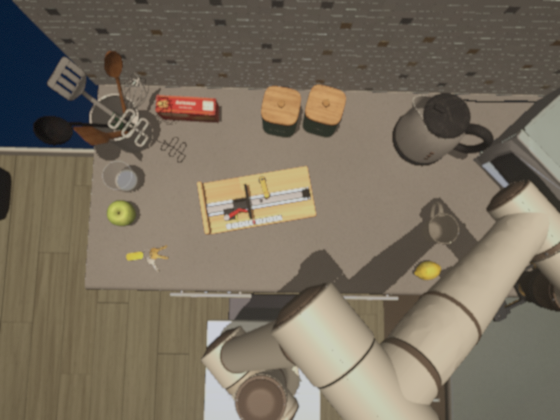

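View pics/scene0.png

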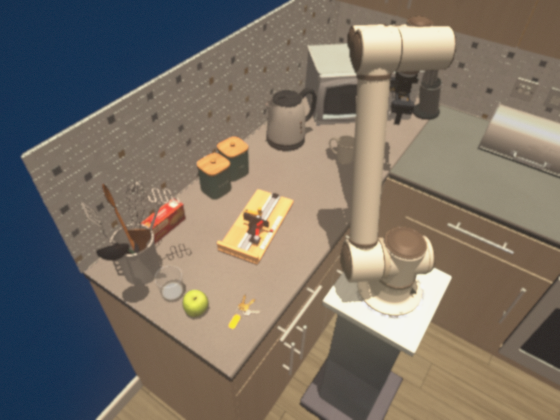

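View pics/wrist0.png

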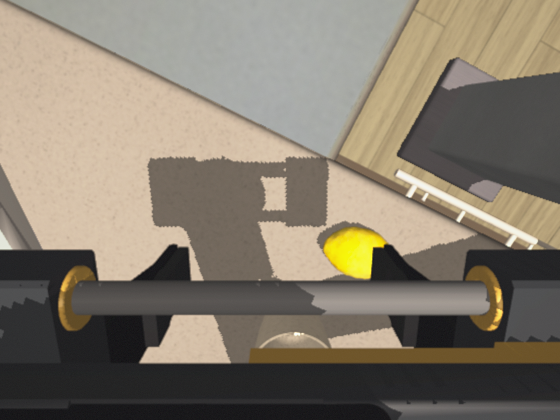

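```bash
python3 - <<'E'
from h import *
z=np.load('pics/top0.npz');p,d,K,T=[z[k] for k in 'pdKT']
c=p[155:245,190:325]; cv2.imwrite('pics/topc.png',cv2.cvtColor(cv2.resize(c,None,fx=5.9,fy=5.9,interpolation=cv2.INTER_CUBIC),cv2.COLOR_RGB2BGR))
for n in ['stand','hasp','hasp_knob','leg','lever','lever_tip','pointer','mark_line','grip_centre']:
    for cam in ['top','scene']:
        zz=np.load(f'pics/{cam}0.npz'); 
        f=spotter.find_in(cam,n)
        if f:
            u,v=f[0]['centre']; D=zz['d'][int(round(v)),int(round(u))]
            print(n,cam,f[0]['conf'],f[0]['centre'],pt(u,v,D,zz['K'],zz['T']).round(4))
print(r.sense()['time_s'])
E
```

```text
stand top 0.58 [254.8, 200.6] [0.4882 0.0324 0.0247]
stand scene 0.89 [255.9, 223.8] [0.4777 0.0554 0.0421]
hasp top 0.62 [263.9, 186.3] [0.5281 0.0072 0.0359]
hasp scene 0.44 [257.1, 210.5] [ 0.5278 -0.0201  0.0136]
hasp_knob top 0.73 [118.9, 180.0] [0.5419 0.4266 0.01  ]
hasp_knob scene 0.6 [260.9, 211.5] [0.4936 0.0036 0.0494]
leg top 0.94 [246.5, 201.6] [0.4831 0.0552 0.0369]
leg scene 0.51 [195.7, 302.1] [0.4277 0.4172 0.0667]
lever top 0.67 [232.7, 213.7] [0.4457 0.0912 0.0569]
lever scene 0.55 [196.5, 304.7] [0.4217 0.4211 0.0636]
lever_tip top 0.51 [232.1, 211.2] [0.4544 0.0944 0.0421]
pointer top 0.8 [246.2, 204.0] [0.4756 0.0556 0.0421]
pointer scene 0.97 [256.3, 222.6] [0.4768 0.0542 0.0477]
mark_line top 0.3 [234.8, 212.2] [0.4507 0.086  0.0513]
mark_line scene 0.38 [241.2, 309.1] [3.332e-01 3.304e-01 1.000e-04]
grip_centre top 0.72 [245.5, 202.3] [0.4811 0.058  0.0366]
grip_centre scene 0.72 [256.1, 224.0] [0.4769 0.0554 0.0417]
1.05
```

View pics/topc.png

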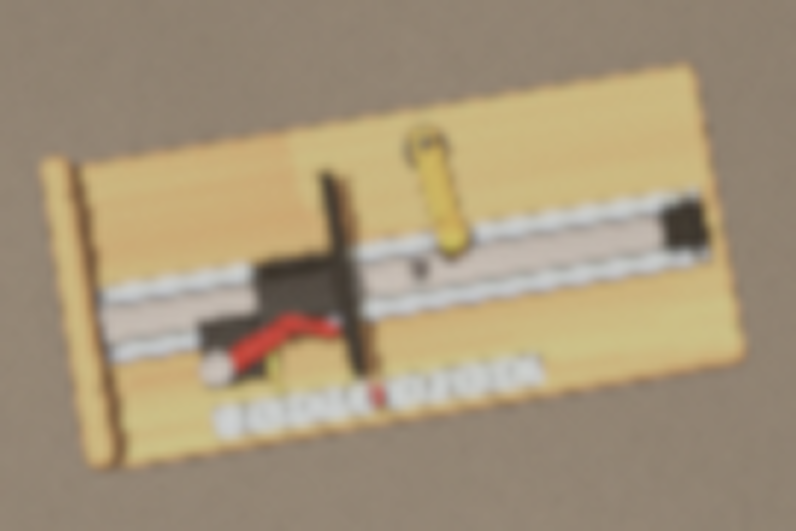

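```bash
python3 - <<'E'
from h import *
z=np.load('pics/top0.npz');p,d,K,T=[z[k] for k in 'pdKT']
m=spotter.trace('top','stand')[0]['mask'].astype(np.uint8)
cn=max(cv2.findContours(m,0,1)[0],key=cv2.contourArea)
b=cv2.minAreaRect(cn); bp=cv2.boxPoints(b); print(bp)
w=np.array([pt(u,v,0,K,T,0.016) for u,v in bp]); print(w.round(4)); print(np.linalg.norm(np.roll(w,-1,0)-w,axis=1))
S=lambda u,v:(190+(u+.5)/5.9-.5,155+(v+.5)/5.9-.5)
for n,u,v,h in [('pivot',425,145,.036),('knob',456,236,.064),('rail end R',685,225,.03),('clip',377,393,.031),('pointer',273,380,.031),('barL',327,175,.074),('barR',362,372,.074),('c1',692,66,.016),('c2',745,358,.016)]:
    uu,vv=S(u,v); print(n,pt(uu,vv,0,K,T,h).round(4), d[int(round(vv)),int(round(uu))], pt(uu,vv,d[int(round(vv)),int(round(uu))],K,T).round(4))
E
```

```text
[[194.91957 182.33737]
 [307.39432 164.09824]
 [315.96515 216.95163]
 [203.49039 235.19077]]
[[ 0.5388  0.2065  0.016 ]
 [ 0.5998 -0.1172  0.016 ]
 [ 0.4458 -0.1436  0.016 ]
 [ 0.3871  0.1758  0.016 ]]
[0.32944718 0.15627863 0.32479847 0.15479174]
pivot [0.5486 0.0141 0.036 ] 1.2550857 [0.5487 0.0142 0.0351]
knob [ 0.5002 -0.0023  0.064 ] 1.2211992 [ 0.5002 -0.0023  0.0636]
rail end R [ 0.5132 -0.1123  0.03  ] 1.2496333 [ 0.5119 -0.1117  0.038 ]
clip [0.4285 0.0343 0.031 ] 1.2428783 [0.4284 0.0343 0.0324]
pointer [0.4337 0.0842 0.031 ] 1.2585564 [0.4351 0.0854 0.0167]
barL [0.5261 0.0584 0.074 ] 1.2120286 [0.5259 0.0583 0.075 ]
barR [0.4341 0.0396 0.074 ] 1.2047726 [0.4344 0.0397 0.0715]
c1 [ 0.5948 -0.1158  0.016 ] 1.3009433 [ 0.5991 -0.1172 -0.003 ]
c2 [ 0.4507 -0.1433  0.016 ] 1.2825638 [ 0.4526 -0.145  -0.0019]
```

Request:
{"name": "move_arm", "arguments": {"series": [[[0,0,-0.94,0.257,0.682,0,1],[0,0,-0.94,0.257,0.682,0,1],[0,0,-0.94,0.257,0.682,0,1],[0,0,-0.94,0.257,0.682,0,1],[0,0,-0.94,0.257,0.682,0,1],[0,0,-0.94,0.257,0.682,0,1],[0,0,-0.94,0.257,0.682,0,1],[0,0,-0.94,0.257,0.682,0,1],[0,0,-0.94,0.257,0.682,0,1]]]}}

```text
time_s: 2.22
tcp_pos: [0.4133, -0.1856, 0.2928]
ee_rot: [[0.003, 0.7, 0.714], [-0.002, 0.714, -0.7], [-1.0, 0.0, 0.004]]
wrist_force: [0.0, 0.6, -0.3]
gripper_width: 0.997
```

Request:
{"name": "move_arm", "arguments": {"series": [[[0,0,-0.9,0.25,0.65,-0.1,1],[0,0,-0.9,0.25,0.65,-0.1,1],[0,0,-0.9,0.25,0.65,-0.1,1],[0,0,-0.9,0.25,0.65,-0.1,1],[0,0,-0.8,0.2,0.6,-0.1,1],[0,0,0,0,0,0,1],[0,0,0,0,0,0,1]]]}}

```text
time_s: 3.1
tcp_pos: [0.4983, -0.0334, 0.2603]
ee_rot: [[-0.006, 0.973, 0.232], [0.065, 0.232, -0.971], [-0.998, 0.009, -0.065]]
wrist_force: [1.0, -0.4, 0.2]
gripper_width: 1.002
```

```bash
python3 - <<'E'
from h import *
s=r.sense();print(s['time_s'],s['joints'].round(1),s['tcp_pos'].round(4),s['ee_rot'].round(3).tolist(),s['wrist_force'].round(1))
cap('wrist','w1')
E
```

```text
3.1 [  12.9   11.7  -17.7   -4.3  -60.2 -177.4] [ 0.4983 -0.0334  0.2603] [[-0.006, 0.973, 0.232], [0.065, 0.232, -0.971], [-0.998, 0.009, -0.065]] [ 1.  -0.4  0.2]
```

View pics/w1.png

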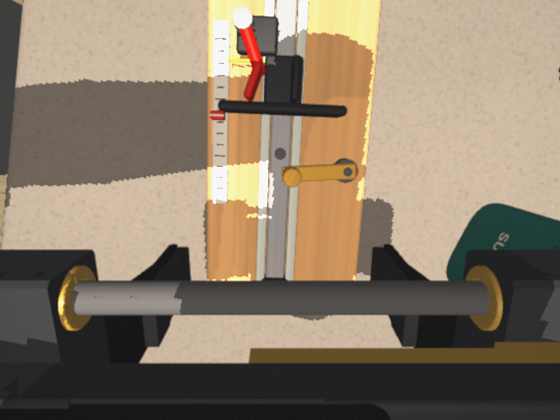

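```bash
python3 - <<'E'
from h import *
z=np.load('pics/w1.npz');p,d,K,T=[z[k] for k in 'pdKT']
c=p[0:215,195:395]; cv2.imwrite('pics/w1c.png',cv2.cvtColor(cv2.resize(c,None,fx=2.75,fy=2.75,interpolation=cv2.INTER_CUBIC),cv2.COLOR_RGB2BGR))
for n in ['hasp_knob','lever_tip','pointer','mark_line','grip_centre','hasp']:
    for f in spotter.find_in('wrist',n)[:2]:
        u,v=f['centre']; D=d[int(round(v)),int(round(u))]
        print(n,f['conf'],f['centre'],pt(u,v,D,K,T).round(4))
E
```

```text
hasp_knob 0.78 [315.8, 173.0] [0.5233 0.0073 0.0342]
lever_tip 0.7 [249.4, 48.1] [0.4463 0.0905 0.0541]
pointer 0.97 [276.2, 96.0] [0.4744 0.062  0.0406]
mark_line 0.64 [218.5, 112.6] [0.4289 0.0381 0.0303]
mark_line 0.21 [314.8, 175.1] [0.5228 0.0053 0.035 ]
grip_centre 0.75 [274.3, 92.2] [0.4722 0.0646 0.041 ]
hasp 0.69 [316.9, 171.1] [0.5238 0.0091 0.0339]
```

View pics/w1c.png

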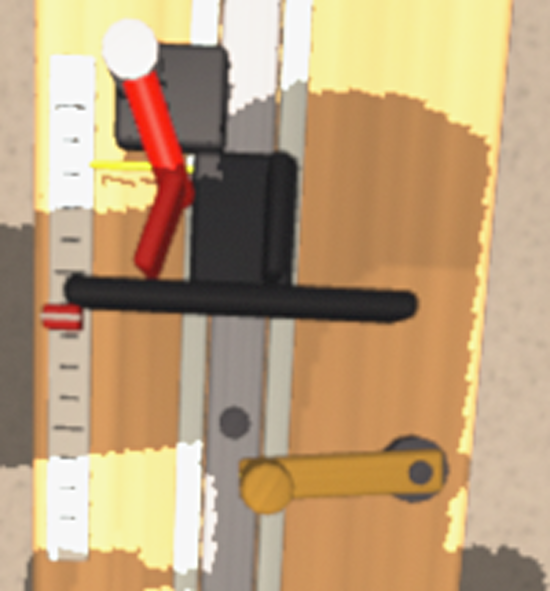

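```bash
python3 - <<'E'
from h import *
z=np.load('pics/w1.npz');p,d,K,T=[z[k] for k in 'pdKT']
S=lambda u,v:(195+(u+.5)/2.75-.5,(v+.5)/2.75-.5)
W={}
for n,u,v,h in [('pivot',420,472,.036),('knob',267,486,.064),('clip',62,317,.031),('pointer',93,164,.031),('barL',80,290,.074),('barR',402,304,.074),('leverpiv',130,48,.076),('railtopL',290,100,.03),('railbotL',270,560,.03)]:
    uu,vv=S(u,v); D=d[int(round(vv)),int(round(uu))]; W[n]=pt(uu,vv,0,K,T,h); print(n,W[n].round(4), pt(uu,vv,D,K,T).round(4))
a=W['barR']-W['barL'];print('bar',np.degrees(np.arctan2(a[1],a[0])),np.linalg.norm(a))
for th in (10.5,11.0,11.5):
    t=np.radians(th);X=np.array([np.sin(t),-np.cos(t)]);Y=np.array([np.cos(t),np.sin(t)])
    O=W['pivot'][:2]-.023*X-.06*Y
    print(th,O.round(4),{n:((w[:2]-O)@X*1000).round(1).item().__str__()+','+((w[:2]-O)@Y*1000).round(1).__str__() for n,w in W.items()})
E
```

```text
pivot [0.5498 0.0153 0.036 ] [0.5492 0.0154 0.0387]
knob [0.5013 0.0024 0.064 ] [0.5014 0.0023 0.063 ]
clip [0.4283 0.0359 0.031 ] [0.4282 0.0359 0.0307]
pointer [0.4285 0.0824 0.031 ] [0.4286 0.0823 0.0315]
barL [0.4387 0.0433 0.074 ] [0.4383 0.0434 0.0714]
barR [0.5246 0.0601 0.074 ] [0.5248 0.0603 0.0725]
leverpiv [0.4393 0.105  0.076 ] [0.4362 0.1106 0.0548]
railtopL [0.4825 0.1143 0.03  ] [0.4825 0.1151 0.0272]
railbotL [ 0.5104 -0.0246  0.03  ] [ 0.5106 -0.0249  0.0283]
bar 11.052249070789284 0.08758058993417825
10.5 [0.4866 0.0269] {'pivot': '23.0,60.0', 'knob': '26.9,10.0', 'clip': '-19.4,-55.7', 'pointer': '-65.1,-47.0', 'barL': '-24.8,-44.1', 'barR': '-25.7,43.5', 'leverpiv': '-85.4,-32.2', 'railtopL': '-86.7,11.9', 'railbotL': '55.0,14.1'}
11.0 [0.4865 0.0264] {'pivot': '23.0,60.0', 'knob': '26.4,10.0', 'clip': '-20.4,-55.3', 'pointer': '-66.0,-46.2', 'barL': '-25.7,-43.7', 'barR': '-25.8,43.9', 'leverpiv': '-86.2,-31.3', 'railtopL': '-87.1,12.9', 'railbotL': '54.6,13.8'}
11.5 [0.4864 0.0258] {'pivot': '23.0,60.0', 'knob': '26.0,10.0', 'clip': '-21.4,-54.9', 'pointer': '-67.0,-45.4', 'barL': '-26.6,-43.3', 'barR': '-26.0,44.3', 'leverpiv': '-87.0,-30.3', 'railtopL': '-87.5,13.9', 'railbotL': '54.2,13.5'}
```

Request:
{"name": "move_arm", "arguments": {"series": [[[0,0,1,0,0,0,1],[-0.46,0,1,0,0.3,0,1],[0,0,1,0,0.28,0,1],[0,0,1,0,0,0,1],[0,0,1,0,0,0,1],[0,0,1,0,0,0,1],[0,0,1,0,0,0,1],[0,0,1,0,0,0,1],[0,0,1,0,0,0,1],[0,0,1,0,0,0,1],[0,0,1,0,0,0,1],[0,0,1,0,0,0,1],[0,0,1,0,0,0,1],[0,0,1,0,0,0,1],[0,0,1,0,0,0,1],[0,0,1,0,0,0,0.6],[0,0,1,0,0,0,0.6],[0,0,1,0,0,0,0.6],[0,0,1,0,0,0,0.6],[0,0,1,0,0,0,0.6]]]}}

```text
time_s: 5.95
tcp_pos: [0.4959, 0.001, 0.2636]
ee_rot: [[0.019, -1.0, 0.021], [-0.002, 0.021, 1.0], [-1.0, -0.019, -0.002]]
wrist_force: [-0.6, -1.0, -0.8]
gripper_width: 0.613
```

```bash
cat >> h.py <<'E'
from scipy.spatial.transform import Rotation as R
t=np.radians(11.0);X=np.array([np.sin(t),-np.cos(t)]);Y=np.array([np.cos(t),np.sin(t)]);O=np.array([.4863,.0263])
RG=np.array([[0,-Y[0],-X[0]],[0,-Y[1],-X[1]],[-1,0,0]])
def st():
    s=r.sense();P=s['tcp_pos'];Rm=np.array(s['ee_rot']);tip=P+Rm@[.051,0,0]
    print('t',round(s['time_s'],2),'tcp',P.round(4),'F',np.round(s['wrist_force'],1),'w',round(s['gripper_width'],3),'j',s['joints'].round(0))
    q=tip[:2]-O;print('grasp stand mm',(1000*q@X).round(1),(1000*q@Y).round(1),(1000*tip[2]).round(1),'turn units',(np.degrees(R.from_matrix(RG@Rm.T).as_rotvec())/8).round(3))
    return s,tip
def shift(sx,sy,sz):
    s,tip=st(); w=np.r_[O+sx/1e3*X+sy/1e3*Y,sz/1e3]
    goal=w-RG@[.051,0,0]
    print('shift units',((goal-s['tcp_pos'])/.06).round(3))
E
python3 - <<'E'
from h import *
shift(26.5,10,110)
E
```

```text
t 5.95 tcp [0.4959 0.001  0.2636] F [-0.6 -1.  -0.8] w 0.613 j [ 19.  10. -21.   1. -58. -21.]
grasp stand mm 27.0 5.5 212.6 turn units [0.002 0.136 1.526]
shift units [ 0.088  0.02  -1.71 ]
```

Request:
{"name": "move_arm", "arguments": {"series": [[[0,0.07,0.8,0.05,0.02,-0.8,0.5],[0,0.07,0.73,0.04,0,-0.9,0.5],[0,0,0,0,0,0,0.5]]]}}

```text
time_s: 6.32
tcp_pos: [0.5022, 0.0022, 0.1618]
ee_rot: [[0.005, -0.98, -0.198], [0.002, -0.198, 0.98], [-1.0, -0.005, 0.001]]
wrist_force: [0.4, -0.8, 0.1]
gripper_width: 0.506
```

```bash
python3 - <<'E'
from h import *
shift(26.5,10,58)
cap('wrist','w2')
E
```

```text
t 6.33 tcp [0.5022 0.0022 0.1618] F [ 0.4 -0.8  0.1] w 0.506 j [ 19.  18. -27.  -0. -45.  -7.]
grasp stand mm 26.6 11.3 110.8 turn units [-0.014  0.034 -0.054]
shift units [-0.017 -0.    -0.88 ]
```

View pics/w2.png

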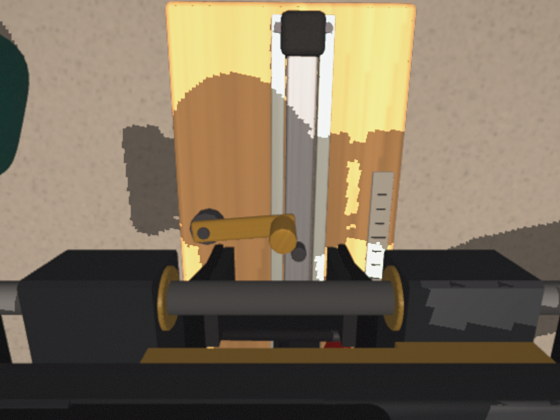

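```bash
python3 - <<'E'
from h import *
z=np.load('pics/w2.npz');p,d,K,T=[z[k] for k in 'pdKT']
for u,v,h in [(284,238,.064),(204,232,.036),(303,33,.045)]:
    for w in (pt(u,v,0,K,T,h),pt(u,v,d[v,u],K,T)):
        q=w[:2]-O; print(w.round(4),1000*q@X,1000*q@Y)
E
```

```text
[0.5034 0.     0.064 ] 29.053921210516712 11.746317735935616
[ 0.5035 -0.0008  0.0664] 29.901026737155952 11.750136452760735
[0.5521 0.0163 0.036 ] 22.404079694732594 62.720661761077885
[0.5514 0.0145 0.0406] 23.99103629784583 61.65784815132577
[ 0.5153 -0.1078  0.045 ] 137.14401608590686 2.9079230754769285
[ 0.5152 -0.1099  0.0339] 139.19437552137268 2.4280294897747092
```

Request:
{"name": "move_arm", "arguments": {"series": [[[0,0.03,-0.05,0,-0.02,-0.5,0.5],[0,0,0,0,0,-0.38,0.5],[0,0,0,0,0,0,0.1],[0,0,0,0,0,0,0.1],[0,0,0,0,0,0,0.1]]]}}

```text
time_s: 7.0
tcp_pos: [0.5041, 0.0014, 0.1199]
ee_rot: [[0.011, -0.983, -0.186], [0.004, -0.186, 0.983], [-1.0, -0.011, 0.002]]
wrist_force: [-8.8, -1.5, -3.2]
gripper_width: 0.252
```

```bash
python3 - <<'E'
from h import *
st()
E
```

```text
t 7.0 tcp [0.5041 0.0014 0.1199] F [-8.8 -1.5 -3.2] w 0.252 j [ 19.  22. -29.  -0. -38.  -8.]
grasp stand mm 27.8 13.3 68.9 turn units [-0.027  0.075  0.036]
```

Request:
{"name": "move_arm", "arguments": {"series": [[[0,0,0,0,0,-0.08,0.1],[0,0,0,0,0,-0.06,0.1]]]}}

```text
time_s: 7.25
tcp_pos: [0.5015, -0.0001, 0.1173]
ee_rot: [[0.006, -0.982, -0.187], [0.0, -0.187, 0.982], [-1.0, -0.006, -0.001]]
wrist_force: [-6.1, 1.1, 20.0]
gripper_width: 0.177
```

```bash
python3 - <<'E'
from h import *
st()
E
```

```text
t 7.25 tcp [ 5.015e-01 -1.000e-04  1.173e-01] F [-6.1  1.1 20. ] w 0.177 j [ 19.  22. -30.   0. -38.  -8.]
grasp stand mm 28.8 10.2 66.3 turn units [-0.003  0.042  0.028]
```

Request:
{"name": "move_arm", "arguments": {"series": [[[0,0,0,0.061,-0.141,0.03,0.1],[0,0,0,0.093,-0.138,0,0.1],[0,0,0,0.119,-0.116,0,0.1]]]}}

```text
time_s: 7.62
tcp_pos: [0.5134, -0.0221, 0.1184]
ee_rot: [[-0.0, -0.983, -0.184], [0.005, -0.184, 0.983], [-1.0, -0.001, 0.005]]
wrist_force: [-5.8, 3.4, -3.9]
gripper_width: 0.172
```

```bash
python3 - <<'E'
from h import *
st()
E
```

```text
t 7.62 tcp [ 0.5134 -0.0221  0.1184] F [-5.8  3.4 -3.9] w 0.172 j [ 16.  23. -27.  -0. -40.  -5.]
grasp stand mm 52.4 17.4 67.4 turn units [-0.039 -0.001  0.051]
```

Request:
{"name": "move_arm", "arguments": {"series": [[[0,0,0,0.15,-0.08,0,0.1],[0,0,0,0.147,-0.077,0,0.1],[0,0,0,0.16,-0.045,0,0.1],[0,0,0,0.166,-0.013,0,0.1]]]}}

```text
time_s: 8.12
tcp_pos: [0.5366, -0.0386, 0.118]
ee_rot: [[-0.037, -0.983, -0.181], [0.0, -0.181, 0.983], [-0.999, 0.036, 0.007]]
wrist_force: [-9.2, -4.3, 0.0]
gripper_width: 0.173
```

```bash
python3 - <<'E'
from h import *
st()
E
```

```text
t 8.12 tcp [ 0.5366 -0.0386  0.118 ] F [-9.2 -4.3  0. ] w 0.173 j [ 13.  26. -23.  -1. -44.  -2.]
grasp stand mm 72.9 35.1 67.1 turn units [-0.001 -0.265  0.07 ]
```

Request:
{"name": "move_arm", "arguments": {"series": [[[0,-0.2,0.05,0.183,0.065,0,0.1],[0,0,0,0.168,0.01,0,0.1],[0,0,0,0.162,0.04,0,0.1],[0,0,0,0.11,0.05,0,0.1]]]}}

```text
time_s: 8.62
tcp_pos: [0.5554, -0.0399, 0.1181]
ee_rot: [[-0.059, -0.981, -0.186], [-0.017, -0.186, 0.982], [-0.998, 0.061, -0.005]]
wrist_force: [-7.2, -7.9, -2.0]
gripper_width: 0.171
```

```bash
python3 - <<'E'
from h import *
st()
E
```

```text
t 8.62 tcp [ 0.5554 -0.0399  0.1181] F [-7.2 -7.9 -2. ] w 0.171 j [ 13.  27. -20.   0. -47.  -2.]
grasp stand mm 78.4 52.1 67.2 turn units [ 0.121 -0.425  0.033]
```

Request:
{"name": "move_arm", "arguments": {"series": [[[0.06,-0.25,0,0.12,0.09,0,0.1],[0,-0.2,0,0.125,0.06,0,0.1],[0,-0.1,0,0.11,0.05,0,0.1],[0,0,0,0.08,0.04,0,0.1]]]}}

```text
time_s: 9.12
tcp_pos: [0.5681, -0.0368, 0.1185]
ee_rot: [[-0.018, -0.983, -0.184], [-0.025, -0.184, 0.983], [-1.0, 0.022, -0.021]]
wrist_force: [-5.6, -4.2, -2.4]
gripper_width: 0.172
```

```bash
python3 - <<'E'
from h import *
st()
E
```

```text
t 9.12 tcp [ 0.5681 -0.0368  0.1185] F [-5.6 -4.2 -2.4] w 0.172 j [ 13.  27. -20.   2. -44.  -4.]
grasp stand mm 78.7 67.1 67.6 turn units [ 0.178 -0.13   0.05 ]
```

Request:
{"name": "move_arm", "arguments": {"series": [[[0.1,-0.1,0,0.12,0.06,0,0.1],[0,0,0,0.05,0.04,0,0.1],[0,0,0,0,0,0,0.5],[0,0,0,0,0,0,0.5],[0,0,0,0,0,0.8,0.5],[0,0,0,0,0,0.8,0.7],[0,0,0,0,0,0,1]]]}}

```text
time_s: 10.0
tcp_pos: [0.5775, -0.0346, 0.2246]
ee_rot: [[-0.002, -0.983, -0.184], [-0.015, -0.184, 0.983], [-1.0, 0.005, -0.015]]
wrist_force: [0.7, 0.9, 0.0]
gripper_width: 0.64
```

```bash
python3 - <<'E'
from h import *
shift(-46,0,150)
cap('wrist','w3');cap('top','top3')
p=cv2.imread('pics/top3.png')[155:245,190:325];cv2.imwrite('pics/top3c.png',cv2.resize(p,None,fx=5.9,fy=5.9,interpolation=cv2.INTER_CUBIC))
E
```

```text
t 10.0 tcp [ 0.5775 -0.0346  0.2246] F [0.7 0.9 0. ] w 0.64 j [ 13.  21. -12.   1. -57.  -3.]
grasp stand mm 77.9 77.6 173.7 turn units [ 0.11  -0.016  0.05 ]
shift units [-1.666  1.767 -0.394]
```

View pics/w3.png

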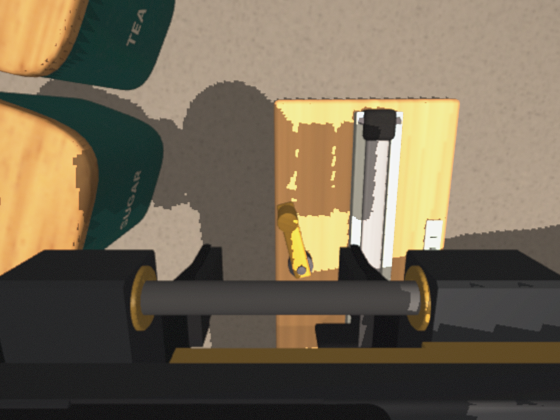

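View pics/top3c.png

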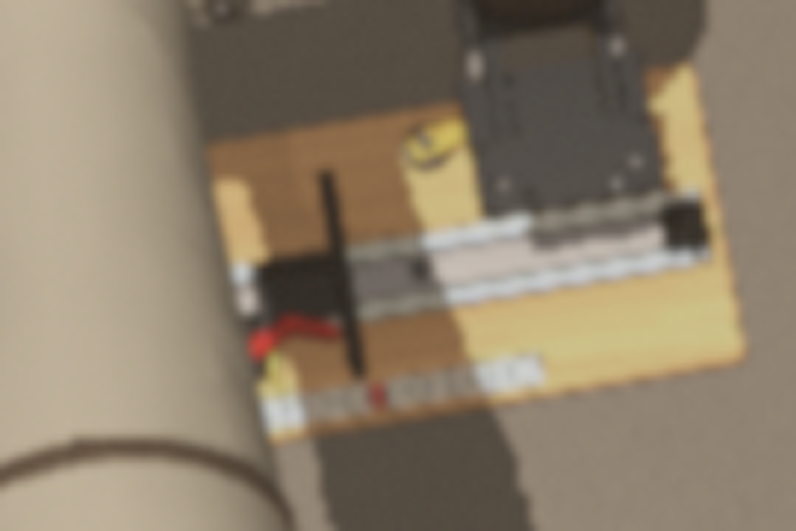

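Request:
{"name": "move_arm", "arguments": {"series": [[[0.05,0,0.05,-0.56,0.59,0,1],[0.05,0,0,-0.56,0.59,0,1],[0,0,0,-0.55,0.59,-0.4,1],[0,0,0,0,0,0,1],[0,0,0,0,0,0,1]]]}}

```text
time_s: 10.72
tcp_pos: [0.471, 0.0737, 0.1915]
ee_rot: [[-0.016, -0.982, -0.189], [-0.003, -0.189, 0.982], [-1.0, 0.017, -0.0]]
wrist_force: [0.9, 0.0, 0.2]
gripper_width: 0.999
```

```bash
python3 - <<'E'
from h import *
shift(-47,0,64)
cap('wrist','w4');cap('top','top4');cap('scene','scene4')
p=cv2.imread('pics/top4.png')[155:245,190:325];cv2.imwrite('pics/top4c.png',cv2.resize(p,None,fx=5.9,fy=5.9,interpolation=cv2.INTER_CUBIC))
p=cv2.imread('pics/scene4.png')[170:270,200:320];cv2.imwrite('pics/scene4c.png',cv2.resize(p,None,fx=5.9,fy=5.9,interpolation=cv2.INTER_CUBIC))
E
```

```text
t 10.72 tcp [0.471  0.0737 0.1915] F [0.9 0.  0.2] w 0.999 j [ 28.  14. -27.  -0. -49. -17.]
grasp stand mm -49.4 -6.8 140.5 turn units [ 0.025 -0.118  0.013]
shift units [ 0.106 -0.021 -1.275]
```

View pics/w4.png

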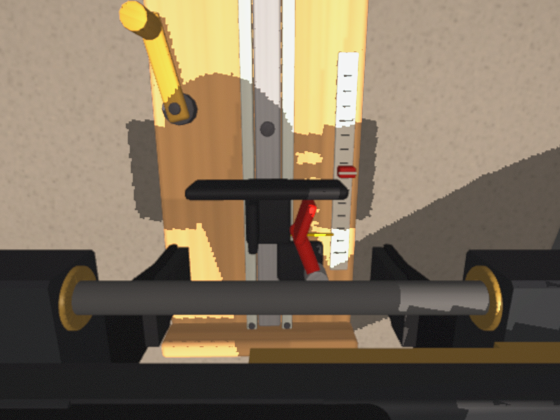

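View pics/top4c.png

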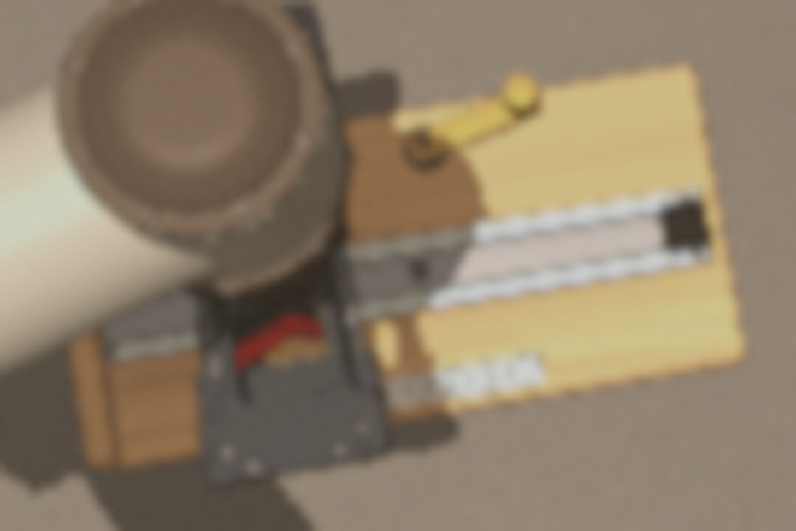

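View pics/scene4c.png

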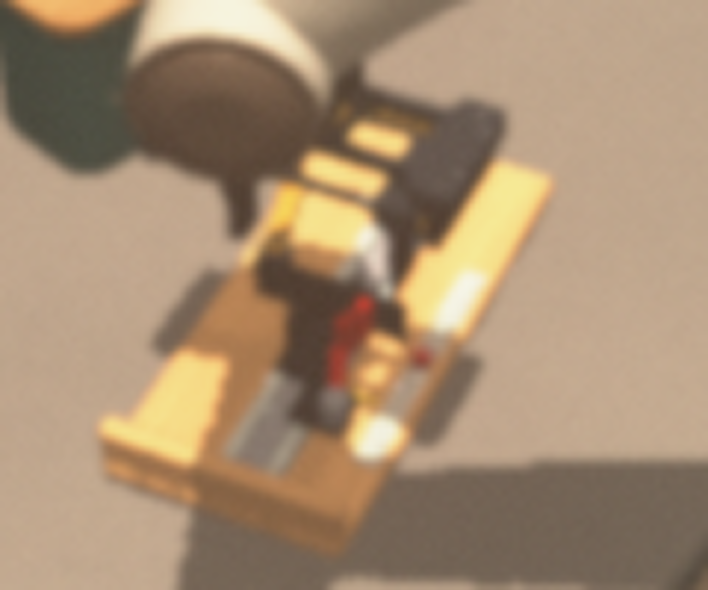

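```bash
python3 - <<'E'
from h import *
z=np.load('pics/w4.npz');p,d,K,T=[z[k] for k in 'pdKT']
c=p[150:270,170:370]; cv2.imwrite('pics/w4c.png',cv2.cvtColor(cv2.resize(c,None,fx=4,fy=4,interpolation=cv2.INTER_CUBIC),cv2.COLOR_RGB2BGR))
for n,u,v,h in [('barL',190,190,.074),('barR',345,190,.074),('pointer',332,235,.031),('clip',346,172,.031),('knob',133,14,.064),('pivot',179,110,.036)]:
    w=pt(u,v,0,K,T,h);q=w[:2]-O; print(n,(1000*q@X).round(1),(1000*q@Y).round(1),pt(u,v,d[v,u],K,T).round(4))
E
```

```text
barL -22.7 44.0 [0.5257 0.0577 0.0712]
barR -23.3 -46.5 [0.4357 0.0406 0.072 ]
pointer -66.2 -47.0 [0.4276 0.0823 0.0311]
clip -19.8 -55.2 [0.4282 0.0353 0.0301]
knob 72.3 70.4 [ 0.57   -0.0316  0.0618]
pivot 22.3 56.5 [0.5452 0.015  0.0393]
```

View pics/w4c.png

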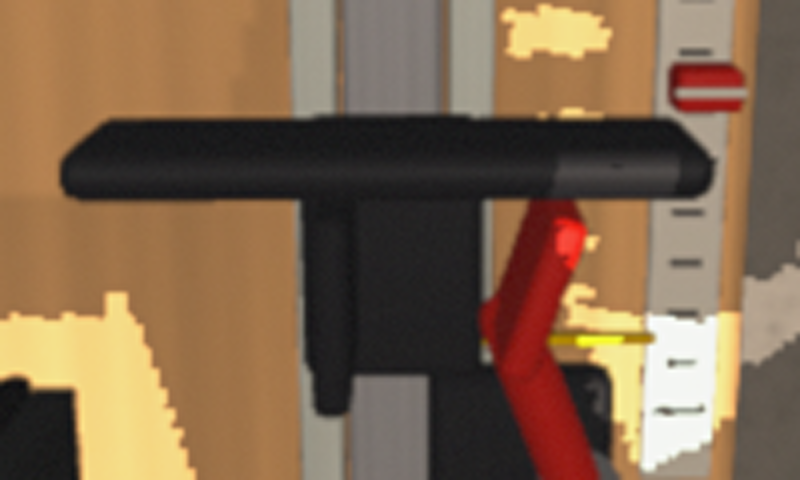

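Request:
{"name": "move_arm", "arguments": {"series": [[[0,-0.1,0,0.1,-0.02,-0.5,1],[0,0,0,0,0,-0.5,1],[0,0,0,0,0,0,1]]]}}

```text
time_s: 11.25
tcp_pos: [0.4804, 0.0705, 0.1315]
ee_rot: [[0.002, -0.983, -0.183], [-0.001, -0.183, 0.983], [-1.0, -0.002, -0.002]]
wrist_force: [-0.9, 0.1, -0.2]
gripper_width: 0.999
```

```bash
python3 - <<'E'
from h import *
shift(-47,0,64)
E
```

```text
t 11.25 tcp [0.4804 0.0705 0.1315] F [-0.9  0.1 -0.2] w 0.999 j [ 28.  20. -31.   0. -39. -17.]
grasp stand mm -44.5 2.7 80.5 turn units [0.01  0.017 0.057]
shift units [-0.051  0.032 -0.275]
```

Request:
{"name": "move_arm", "arguments": {"series": [[[0,0,0.05,-0.06,0.02,-0.2,1],[0,0,0,0,0,-0.08,1],[0,0,0,0,0,0,1]]]}}

```text
time_s: 11.62
tcp_pos: [0.4785, 0.0719, 0.1158]
ee_rot: [[0.007, -0.982, -0.19], [0.0, -0.19, 0.982], [-1.0, -0.007, -0.001]]
wrist_force: [0.6, -0.3, 0.0]
gripper_width: 0.998
```

```bash
python3 - <<'E'
from h import *
shift(-40,-0.5,64)
cap('wrist','w5')
E
```

```text
t 11.62 tcp [0.4785 0.0719 0.1158] F [ 0.6 -0.3  0. ] w 0.998 j [ 28.  21. -32.   0. -37. -17.]
grasp stand mm -46.2 1.4 64.8 turn units [-0.002  0.048  0.009]
shift units [-0.005 -0.106 -0.014]
```

View pics/w5.png

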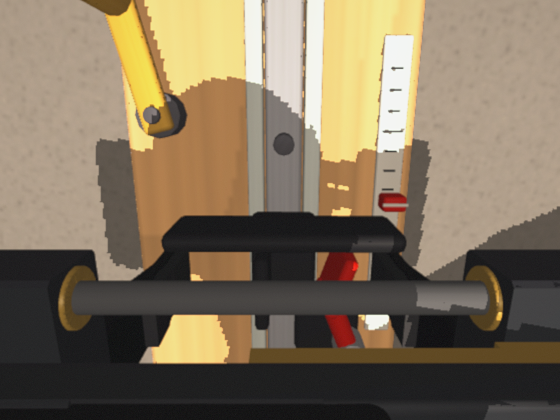

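Request:
{"name": "move_arm", "arguments": {"series": [[[0,0.04,0,0,-0.1,0,1],[0,0,0,0.02,-0.1,0,1],[0,0,0,0.02,-0.1,0,1],[0,0,0,0.02,-0.1,0,1]]]}}

```text
time_s: 12.18
tcp_pos: [0.4822, 0.048, 0.1166]
ee_rot: [[0.002, -0.982, -0.189], [0.003, -0.189, 0.982], [-1.0, -0.003, 0.003]]
wrist_force: [-1.5, 4.7, -0.7]
gripper_width: 1.002
```

```bash
python3 - <<'E'
from h import *
shift(0,-0.5,64)
cap('wrist','w6');cap('scene','s6')
p=cv2.imread('pics/s6.png')[170:270,200:320];cv2.imwrite('pics/s6c.png',cv2.resize(p,None,fx=5.9,fy=5.9,interpolation=cv2.INTER_CUBIC))
E
```

```text
t 12.18 tcp [0.4822 0.048  0.1166] F [-1.5  4.7 -0.7] w 1.002 j [ 25.  21. -32.  -0. -37. -14.]
grasp stand mm -22.3 0.3 65.6 turn units [-0.024  0.017  0.012]
shift units [ 0.06  -0.364 -0.027]
```

View pics/w6.png

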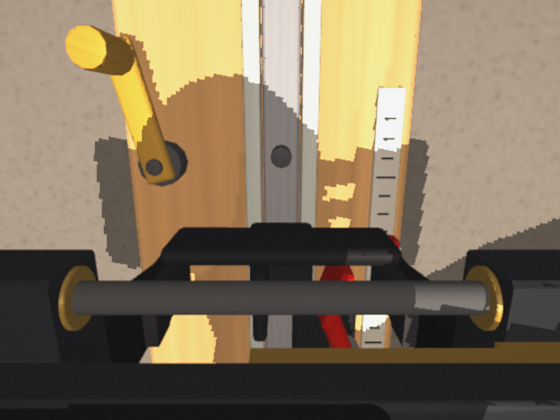

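View pics/s6c.png

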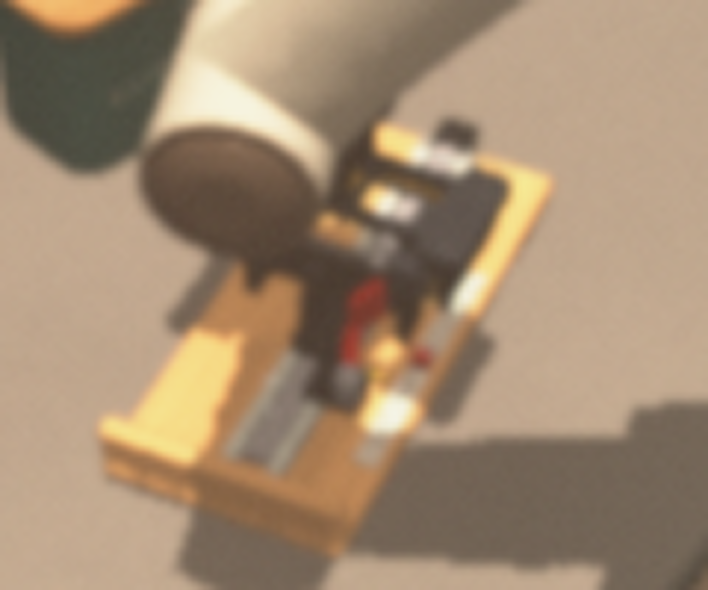

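```bash
python3 - <<'E'
from h import *
for f,pts in [('w5',[(230,216),(350,218),(230,250),(283,144)]),('w6',[(230,228),(350,229),(230,262),(281,156)])]:
    z=np.load(f'pics/{f}.npz');p,d,K,T=[z[k] for k in 'pdKT']
    for (u,v),h in zip(pts,[.074,.074,.074,.03]):
        w=pt(u,v,0,K,T,h);q=w[:2]-O;print(f,u,v,(1000*q@X).round(1),(1000*q@Y).round(1))
    a=cv2.cvtColor(p,cv2.COLOR_RGB2GRAY)
    print(a[205:270:1,230],)
E
```

```text
w5 230 216 -13.9 20.3
w5 350 218 -14.7 -25.5
w5 230 250 -27.8 20.8
w5 283 144 9.4 0.1
[122 122 121 121 121 121 120 120 120 121  81  34  24  24  28  25  26  26
  26  26  26  24  27  27  26  23  26  26  27  25  26  28  30  33  34  35
  35  36  38  35  33  32  32  32  30  23  42 105 122 122 122 122 121 121
 121 120 120 122 122 121 121 121 121 121 120]
w6 230 228 5.7 19.4
w6 350 229 5.3 -27.0
w6 230 262 -8.5 20.0
w6 281 156 28.0 -0.3
[135 134 135 133 133 134 134 134 134 133 134 134 134 133 133 132 132 131
 130 129 133 131  87  35  22  25  26  26  27  24  24  24  26  26  25  26
  26  27  26  26  23  26  23  26  28  29  31  32  32  34  36  35  37  34
  31  32  30  28  26  36  86 115 121 122 122]
```

Request:
{"name": "move_arm", "arguments": {"series": [[[0,0,0,0.014,-0.11,0,1],[0,0,0,0.016,-0.11,0,1],[0,0,0,0.018,-0.11,0,1],[0,0,0,0.016,-0.09,0,1],[0,0,0,0,0,0,1]]]}}

```text
time_s: 12.9
tcp_pos: [0.487, 0.0223, 0.1167]
ee_rot: [[0.004, -0.982, -0.189], [0.004, -0.189, 0.982], [-1.0, -0.005, 0.003]]
wrist_force: [-0.7, 2.8, -0.8]
gripper_width: 1.002
```

```bash
python3 - <<'E'
from h import *
shift(4.7,-0.5,64)
cap('wrist','w7');cap('scene','s7');cap('top','t7')
p=cv2.imread('pics/s7.png')[170:270,200:320];cv2.imwrite('pics/s7c.png',cv2.resize(p,None,fx=5.9,fy=5.9,interpolation=cv2.INTER_CUBIC))
p=cv2.imread('pics/t7.png')[155:245,190:325];cv2.imwrite('pics/t7c.png',cv2.resize(p,None,fx=5.9,fy=5.9,interpolation=cv2.INTER_CUBIC))
E
```

```text
t 12.9 tcp [0.487  0.0223 0.1167] F [-0.7  2.8 -0.8] w 1.002 j [ 22.  21. -31.  -0. -37. -11.]
grasp stand mm 3.9 0.2 65.7 turn units [-0.029  0.029  0.013]
shift units [-0.005 -0.011 -0.028]
```

View pics/w7.png

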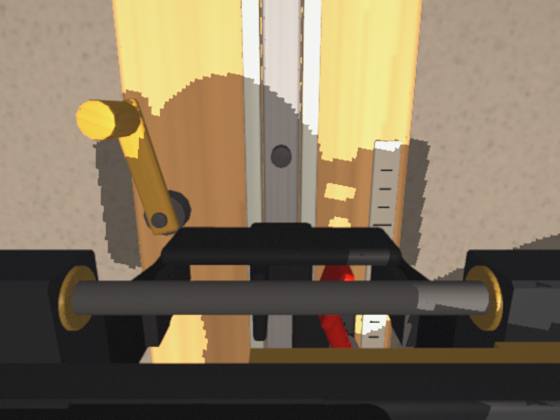

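View pics/s7c.png

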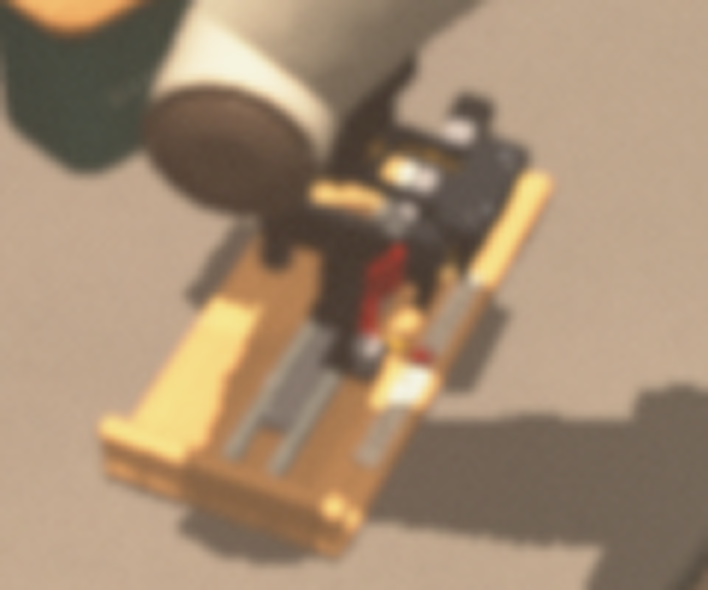

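View pics/t7c.png

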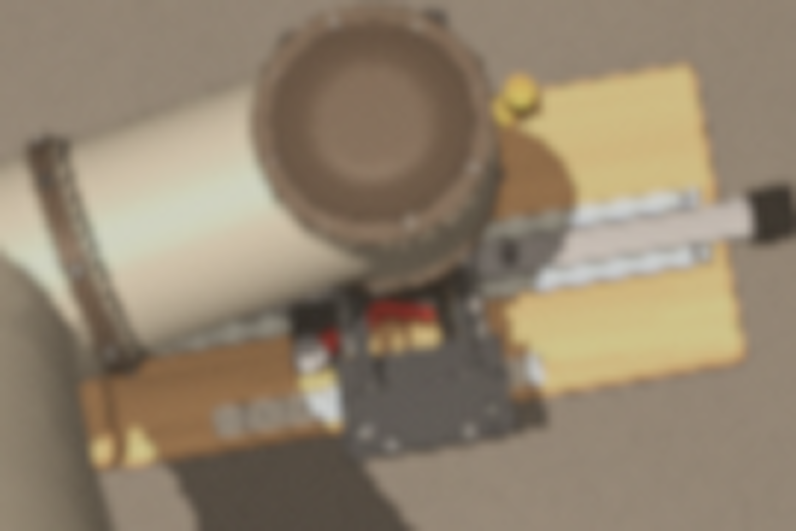

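```bash
python3 - <<'E'
from h import *
S=lambda u,v:(190+(u+.5)/5.9-.5,155+(v+.5)/5.9-.5)
T0=np.load('pics/top0.npz');T7=np.load('pics/t7.npz')
def blob(z,c0,c1,r0,r1):
    g=cv2.cvtColor(z['p'],cv2.COLOR_RGB2GRAY)[r0:r1,c0:c1]; w=np.clip(110-g.astype(float),0,None)
    # background removal: dark only
    w=(g<70)*(110.-g); yy,xx=np.mgrid[r0:r1,c0:c1]; return (w*xx).sum()/w.sum(),(w*yy).sum()/w.sum(),(w>0).sum()
a=blob(T0,297,315,183,202);b=blob(T7,312,328,182,200);print(a,b)
A=pt(a[0],a[1],0,T0['K'],T0['T'],.038);B=pt(b[0],b[1],0,T7['K'],T7['T'],.038);print('leg top',1000*(B-A)[:2]@X,1000*(B-A)[:2]@Y)
for f in ['w5','w7']:
    z=np.load(f'pics/{f}.npz');
    print(f, z['d'][156 if f=='w7' else 144,281])
    for h in (.03,.04):
        w=pt(281.5 if f=='w7' else 283.5,156 if f=='w7' else 144,0,z['K'],z['T'],h);print(1000*(w[:2]-O)@X)
# scene
z=np.load('pics/s7.npz');K,T=z['K'],z['T']
for n,sx,sy in [('clip',-20,-55),('clip near end',-20,-50),('ptr44.8',-21.3,-47),('ptr inner',-21.3,-36),('ptr40',-26,-47)]:
    w=np.r_[O+sx/1e3*X+sy/1e3*Y,.031,1]; c=(np.linalg.inv(T)@w)[:3]; u=K@c/c[2]; print(n,u[:2],((u[0]-200+.5)*5.9,(u[1]-170+.5)*5.9))
p=cv2.cvtColor(z['p'],cv2.COLOR_RGB2BGR)[212:242,250:290];cv2.imwrite('pics/s7d.png',cv2.resize(p,None,fx=18,fy=18,interpolation=cv2.INTER_NEAREST))
E
```

```text
(np.float64(305.7225433526012), np.float64(192.6441875401413), np.int64(31)) (np.float64(320.9385620915033), np.float64(190.9111111111111), np.int64(45))
leg top 43.504502836903455 -2.4323605870461784
w5 0.16640483
9.35183436682559
10.234637076144859
w7 0.16794229
53.42592298765094
54.67444722651354
clip [270.95859135 228.56665995] (np.float64(421.6056889382136), np.float64(348.4932936835333))
clip near end [269.6278582  228.12050859] (np.float64(413.754363399268), np.float64(345.8610006575687))
ptr44.8 [268.67766034 228.11175924] (np.float64(408.1481960345448), np.float64(345.80937952350405))
ptr inner [265.76002483 227.13297322] (np.float64(390.93414651705666), np.float64(340.03454198163985))
ptr40 [268.12352161 229.04896758] (np.float64(404.87877747950233), np.float64(351.33890874357314))
```

View pics/s7d.png

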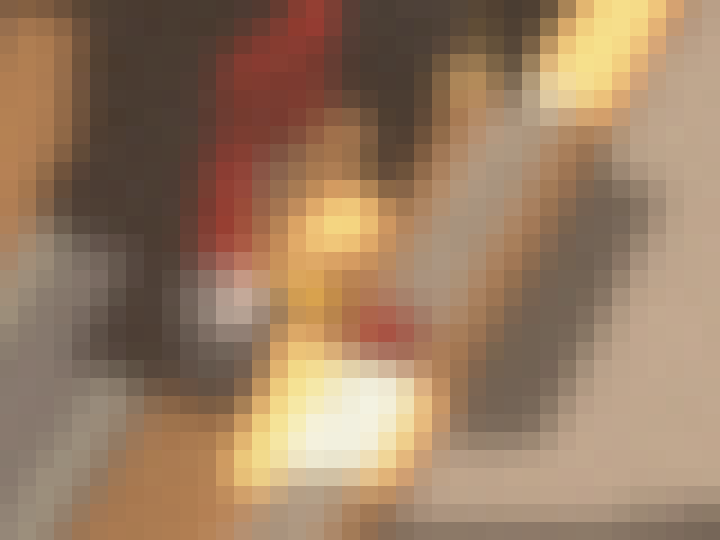

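Request:
{"name": "move_arm", "arguments": {"series": [[[0,0,0,0.003,-0.02,-0.02,0.9],[0,0,0,0,-0.005,0,0.6],[0,0,0,0,-0.002,0,0.6],[0,0,0,0,-0.002,0,0.6]]]}}

```text
time_s: 13.55
tcp_pos: [0.4864, 0.0213, 0.1155]
ee_rot: [[0.003, -0.982, -0.189], [0.004, -0.189, 0.982], [-1.0, -0.004, 0.004]]
wrist_force: [-2.5, 4.6, 0.5]
gripper_width: 0.659
```

```bash
python3 - <<'E'
from h import *
shift(5,0,64)
E
```

```text
t 13.55 tcp [0.4864 0.0213 0.1155] F [-2.5  4.6  0.5] w 0.659 j [ 22.  21. -31.  -0. -37. -10.]
grasp stand mm 4.8 -0.6 64.5 turn units [-0.031  0.02   0.011]
shift units [ 0.014  0.002 -0.008]
```

Request:
{"name": "move_arm", "arguments": {"series": [[[0,0,0,0.02,-0.005,0,0.2],[0,0,0,0.015,-0.005,0,0.2],[0,0,0,0.015,-0.003,0,0.2]]]}}

```text
time_s: 13.92
tcp_pos: [0.4875, 0.0201, 0.1149]
ee_rot: [[-0.002, -0.982, -0.189], [0.003, -0.189, 0.982], [-1.0, 0.001, 0.004]]
wrist_force: [-2.7, 3.9, 0.0]
gripper_width: 0.348
```

```bash
python3 - <<'E'
from h import *
shift(5,0,64)
E
```

```text
t 13.93 tcp [0.4875 0.0201 0.1149] F [-2.7  3.9  0. ] w 0.348 j [ 21.  21. -31.  -0. -38. -10.]
grasp stand mm 6.1 -0.0 63.9 turn units [-0.024 -0.014  0.011]
shift units [-0.005  0.021  0.002]
```

Request:
{"name": "move_arm", "arguments": {"series": [[[0,0,0,0,0.01,0,0.1],[0,0,0,0,0.005,0,0.1],[0,0,0,0,0,0,0.1]]]}}

```text
time_s: 14.3
tcp_pos: [0.4879, 0.021, 0.1147]
ee_rot: [[-0.001, -0.982, -0.189], [0.003, -0.189, 0.982], [-1.0, 0.0, 0.003]]
wrist_force: [-1.6, 3.4, -1.0]
gripper_width: 0.26
```

```bash
python3 - <<'E'
from h import *
shift(5.3,0,64)
cap('wrist','w8');cap('scene','s8');cap('top','t8')
p=cv2.imread('pics/s8.png')[212:242,250:290];cv2.imwrite('pics/s8d.png',cv2.resize(p,None,fx=18,fy=18,interpolation=cv2.INTER_NEAREST))
E
```

```text
t 14.3 tcp [0.4879 0.021  0.1147] F [-1.6  3.4 -1. ] w 0.26 j [ 21.  21. -31.  -0. -37. -10.]
grasp stand mm 5.3 0.5 63.7 turn units [-0.024 -0.007  0.01 ]
shift units [-0.01   0.002  0.004]
```

View pics/w8.png

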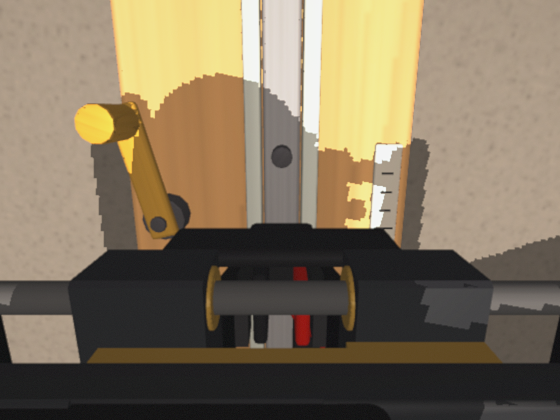

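View pics/s8d.png

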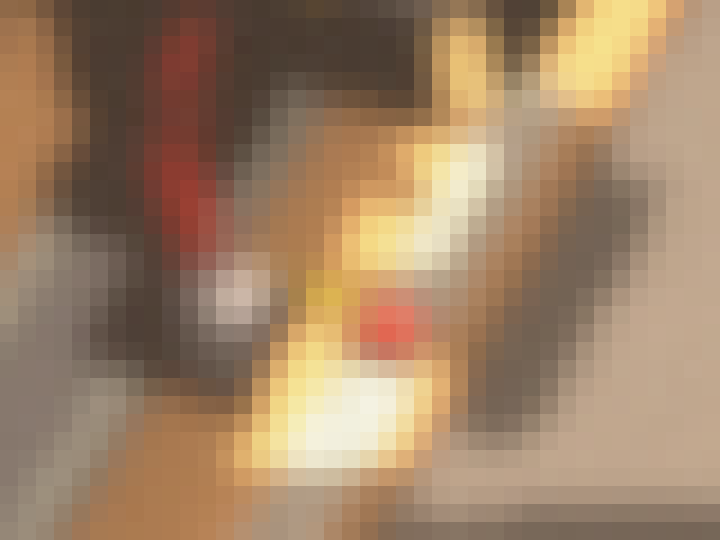

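Request:
{"name": "move_arm", "arguments": {"series": [[[0,0,0,0,0,0,0],[0,0,0,0,0,0,0],[0,0,0,0,0,0,0],[0,0,0,0,0,0,0]]]}}

```text
time_s: 14.95
tcp_pos: [0.4879, 0.021, 0.1148]
ee_rot: [[-0.001, -0.982, -0.189], [0.003, -0.189, 0.982], [-1.0, 0.0, 0.003]]
wrist_force: [-1.5, 3.9, -0.3]
gripper_width: 0.265
```

```bash
python3 - <<'E'
from h import *
shift(5.3,0,64)
cap('wrist','w9');cap('top','t9');cap('scene','s9')
p=cv2.imread('pics/w9.png')[245:350,215:350];cv2.imwrite('pics/w9c.png',cv2.resize(p,None,fx=5.5,fy=5.5,interpolation=cv2.INTER_CUBIC))
p=cv2.imread('pics/t9.png')[155:245,190:325];cv2.imwrite('pics/t9c.png',cv2.resize(p,None,fx=5.9,fy=5.9,interpolation=cv2.INTER_CUBIC))
T0=np.load('pics/top0.npz')
def blob(z,c0,c1,r0,r1,th):
    g=cv2.cvtColor(z['p'],cv2.COLOR_RGB2GRAY)[r0:r1,c0:c1]
    w=(g<th)*1.; yy,xx=np.mgrid[r0:r1,c0:c1]; return (w*xx).sum()/w.sum(),(w*yy).sum()/w.sum(),(w>0).sum()
for f in ('t7','t8','t9'):
  for th in (60,75,90):
    z=np.load(f'pics/{f}.npz'); a=blob(T0,300,313,186,200,th);b=blob(z,313,328,182,199,th)
    A=pt(a[0],a[1],0,z['K'],z['T'],.038);B=pt(b[0],b[1],0,z['K'],z['T'],.038);print(f,th,a[2],b[2],'leg',1000*(B-A)[:2]@X)
z=np.load('pics/w9.npz');print(pt(282,156,0,z['K'],z['T'],.035)[:2].dot(X)*1000-O@X*1000)
z=np.load('pics/w5.npz');print(pt(283.5,144,0,z['K'],z['T'],.035)[:2].dot(X)*1000-O@X*1000)
E
```

```text
t 14.95 tcp [0.4879 0.021  0.1148] F [-1.5  3.9 -0.3] w 0.265 j [ 21.  21. -31.  -0. -37. -10.]
grasp stand mm 5.3 0.5 63.8 turn units [-0.024 -0.007  0.011]
shift units [-0.009  0.002  0.004]
t7 60 20 31 leg 43.436942037616866
t7 75 32 49 leg 43.58382030242603
t7 90 45 60 leg 43.032039157363265
t8 60 20 29 leg 45.200684557581425
t8 75 32 48 leg 44.8799087197346
t8 90 45 62 leg 45.22922280978314
t9 60 20 29 leg 45.200684557581425
t9 75 32 48 leg 44.8799087197346
t9 90 45 62 leg 45.22922280978314
55.79405666208237
9.793235721485232
```

View pics/w9c.png

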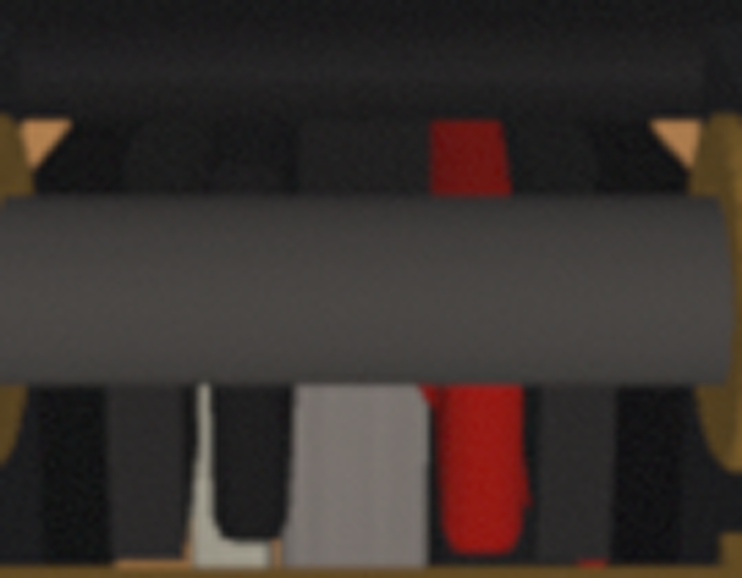

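View pics/t9c.png

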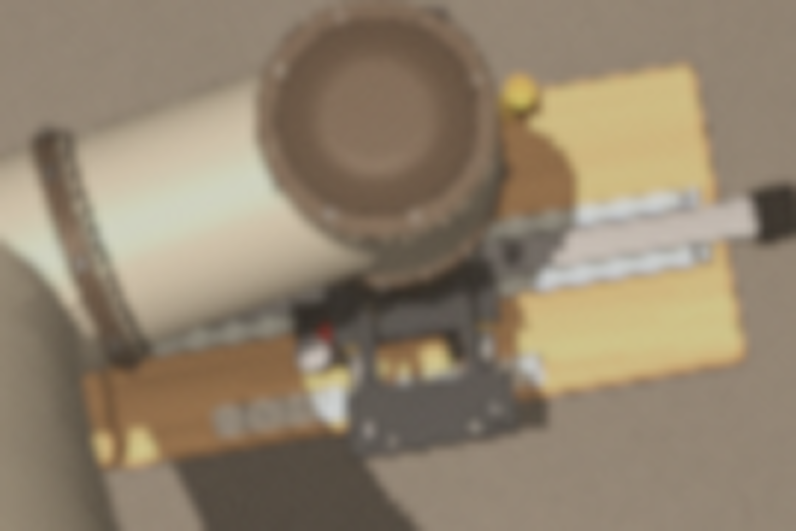

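View pics/w9.png

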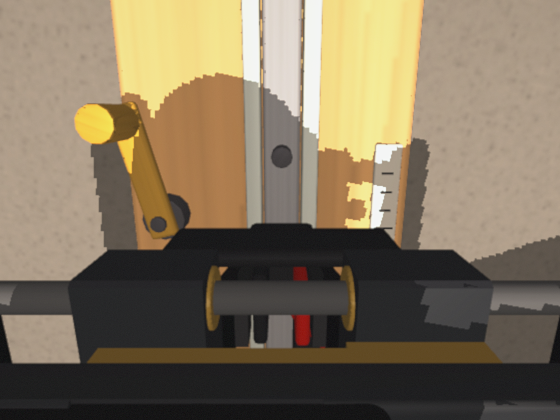

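```bash
python3 - <<'E'
from h import *
st(); print(r.finish_job())
E
```

```text
t 15.1 tcp [0.4879 0.021  0.1148] F [-1.   3.9 -1.4] w 0.261 j [ 21.  21. -31.  -0. -37. -10.]
grasp stand mm 5.3 0.5 63.8 turn units [-0.024 -0.006  0.011]
the job is handed in; nothing more can be done
None
```

I swung the hasp off, drew the leg out to the red mark, squeezed the red lever closed on the thumb rest, and handed the job in at 15.1 s with the gripper still holding. The hand-in gives no verdict.

Last checks:
- **Hasp:** it reads about 1.78 rad from the measured knob position, well past 1.3 and clear of the leg's track.
- **Leg:** it is drawn out about 45 mm by the top camera and about 46 mm by the wrist camera. The mark measured 45.7 to 46.4 mm, so the leg is at the mark within about 1.5 mm (6 mm allowed). The pointer was behind the gripper in the wrist view. Only the coarse scene view showed it next to the red clip, so the figure comes mainly from the steel stud and the leg's end block.
- **Lever:** the gripper opening is about 23 mm against the stated 24 mm for lever and rest together. In the picture the lever looks very nearly parallel to the rest. An angle of 0.06 rad would have shown as about 27 mm.
- **Stability:** the pose and opening did not change over the last 0.6 s of squeezing. Wrist force was about 4 N at the end and about 20 N at its highest reading, during the hasp grasp.

Two things did not go as planned. My first wrist orientation ran joint 6 onto its range limit at -177.4°, against a stated ±177.46°, so I turned the gripper half round before touching anything. While swinging the hasp the gripper also tilted by up to 3.5° and pulled the knob slightly outward; I corrected this as I went.

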